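# Fit the comb insert into the slicer and lock it

## Task

Fit the comb insert (the white frame with the green grip) into the slot in the side of the vegetable slicer: slide it in, nose first and right way up, until it stops against the hidden inner end. Then swing the red locking lever right down across its end so that it cannot slide out. Do not ram it, and leave the other insert where it lies.

Things in the scene. Friction and masses are not known exactly. Their poses are not given: they have to be found in the camera images.
- comb_insert: white frame 114 long, 56 wide, 16 mm thick, a row of upright steel teeth in it, green grip (42 long, 14 wide, top 39 mm above the underside) behind its rear end. Lies flat, right way up, on the left bench (z = 0). Origin: middle of the frame's underside; x from grip to nose, z up: nose at x = +57, frame's rear end -57, middle of the grip -85 mm. About 0.1 kg; pinch the grip across y
- plain_insert: the other insert: same shape, size and axes, but a plain slanting blade and a black grip; leave it where it lies
- slicer: vegetable slicer (mandoline), white rails, steel decks, 130 wide (x), 320 long (y) plus a black loop at the -y end, 76 mm high (only the raised lever is taller), stuck by suction feet to the right-hand worktable (top at z = 4 mm). Origin: under its middle, at foot level. x is the way an insert slides in; the slot opens in the long side that faces -x, towards the robot
- slot_mouth (a point): middle of the slot's mouth at the height of the slot's floor: x = -66, z = 44 mm in the slicer's frame. The slot is level, along the slicer's x, 60 wide and 17.5 mm high inside; its first 14 mm are a bell mouth, at the very mouth 76 wide and from 6 mm below the floor to 25 mm above it
- slot_stop (a point): middle of the slot's blind inner end at floor height, 116 mm beyond the mouth, hidden under the rear rail. The insert is home when its nose touches this end: its origin is then 57 mm before this point, its frame's rear end 2 mm inside the mouth, only the grip outside
- lock_lever (a joint): angle of the red locking lever, rad: 0 = down, level across one side of the mouth, behind the frame of an insert that is home; grows as it swings up (limit 1.4). Starts raised at 1.1 to 1.3; light friction (0.05 N m) holds it; it cannot come down while the insert sticks out 4 mm too far. Tip it over from its hinge side (slicer's +y), then press it down: straight down on the raised tip jams
- lever_hinge (a point): the lever's hinge, at (-72.5, 112, 57) mm in the slicer's frame, axis along the slicer's x. Down, the lever points along the slicer's -y; it swings up in the upright plane beside the rail. 9 mm thick (x); a thumb rest 14 mm wide is on top, 21 to 67 mm from the hinge, its top 21 mm above the axis when down; a tooth below the tip blocks the insert's way out
- lever_tip (a point): upper corner of the lever's free end, 90 mm from the hinge and 7 mm above its axis when down; when raised, close to its highest point, about 0.14 m above the table

How it is judged:
By the outcome, as a careful person would: the job done as asked, in the order asked, and still so for the second after the job is handed in, with the robot touching nothing.
It also fails if it takes over 54 s, if anything falls off the work surface, if the arm or the gripper's body presses on something with over 40 N, if the wrist force passes 120 N, or if a joint passes its speed limit or range.

## Robot

A 6-joint arm with a two-finger parallel gripper is mounted at the origin on a cart in front of the work surface, level with it; the furniture and walls round the work are solid. World frame = base frame: x ahead of the robot, y to its left, z up, the work surface at z = 0. Lengths are in m, angles in degrees, forces in N, time in s.
With the tool pointing down it reaches from about 0.425 to 0.95 m from the base axis. Payload 3.5 kg.
Tool frame: the origin (TCP) lies midway between the tips of the shut fingers; the grasp point (between the pads) lies 19 mm behind it; z points along the fingers, y is the line along which they close (so a half turn about z gives the same grasp; the last joint's range is limited). The gripper opens to 85 mm and grips with 20 to 120 N. Pads are 22 mm wide; open, the fingers measure 114 mm over their backs; the gripper's body (76 mm by 85 mm) begins 54 mm behind the grasp point. The pads swing forward as they close: fully open they stand 13 mm farther back than shut.
Start: joints at [-77.636, 16.404, 90.338, -0, 73.258, -8.594], TCP at [0.241, -0.63, 0.231] pointing down, gripper open.
Joint ranges: [-158.93, 158.93], [-51.34, 127.21], [12.03, 142.37], [-87.48, 267.48], [13.55, 161.25], [-162.69, 162.69]. Speed limits (degrees/s): [159.86, 159.86, 180, 180, 180, 180].

## Interface

Orientations are given as a 3x3 rotation matrix whose columns are the frame's x, y, z axes.
In Python, from workcell import readout, eyes, finish_job gives the robot as it stands. The module is installed in compiled form; this text tells all that it offers.
- The arm moves only by the shell command python3 -m handwheel 'ROWS' [FORCE]. ROWS is JSON, a list of rows, each a list of 3 entries, a list of its own where there are three numbers: the finger opening in mm, from 0 to 85.4, then the shift along the tool's x, y, z in mm, then the turn about the tool's z in degrees. In form: [[claw, [dx, dy, dz], yaw], ...]. A call has 1 to 20 rows; each row shifts and turns the commanded pose from where the row before left it, along the tool's axes as they then stand; what a row does not reach is not made up. A row lasts 1/10 s, in which the tool goes at most 50 mm and 8.59 degrees, less where a joint would pass 70% of its speed; a pose out of reach is approached as far as the arm can. A call with a gripper value outside its range is refused whole. The fingers move at their own pace and stop on an object; FORCE is the grip in N (left out, the last holds). Time passes only in rows, so rows that do not move let the fingers close. It gives the time, the measured TCP pose, the force, the opening and the grip force at its end, in the units of the state.
- readout.get_state(): the state, without advancing time (a new reading comes with each control period).
- eyes.grab_frame(name): name is "scene" or "side" or "wrist"; returns a dict with "image" (400x640x3 uint8, blue, green, red), "fx", "fy", "cx", "cy" (pixels), "k1" (the pictures are not rectified: a ray, as slopes to the right and down, at radius r is drawn at 1 + k1 r^2 times it, then the intrinsics apply), "xyz" and "attitude" of the camera in the world. Camera axes: x right, y up, looking along -z (the intrinsics and any distortion apply to the point x, -y, -z); pixel columns grow to the right and rows downward; lengths in m; the calibration is good to about 2 mm. A picture is of the moment at which its call begins. There is no depth.
- finish_job(): hands the job in; it is judged then, once.
The state is a dict: "time_s": time; "qpos": joint angles; "joint_vel": joint speeds; "effort": joint torques, N m; "tcp_pos": TCP position; "tool_rot": TCP orientation; "ft_force": force on the tool from outside, world axes, zero at the start; "ft_torque": the same for the moment, N m; "finger_gap": finger opening in m; "grasp_force": force on a finger pad.
Only numpy, scipy, OpenCV 4.12 (cv2) and the standard library are available. Lean on these libraries where they do the work, as an engineer would, in place of code of your own. Each camera call takes 0.05 s, during which the arm holds its last target. There are 200 camera calls.

## Working session

There is one attempt and no reset: what is moved stays moved. The work goes in short steps, Python scripts to look and compute and a shell command to move; the robot and the scene stay as the last step left them, time stands still between calls to the robot, and variables do not carry over. Pictures are saved under pics/ and viewed, at most 11 in all, crops included, and the job is handed in when it is done.

```bash
mkdir -p pics
cat > h.py <<'E'
import numpy as np, cv2
from workcell import readout, eyes
def grab(n,save=None):
    f=eyes.grab_frame(n)
    if save: cv2.imwrite('pics/'+save,f['image'])
    return f
def ray(f,u,v):
    K=np.array([[f['fx'],0,f['cx']],[0,f['fy'],f['cy']],[0,0,1.]])
    p=cv2.undistortPoints(np.array([[[u,v]]],float),K,np.array([f['k1'],0,0,0.]))[0,0]
    d=np.array(f['attitude']).reshape(3,3)@np.array([p[0],-p[1],-1]); return np.array(f['xyz']),d/np.linalg.norm(d)
def onz(f,u,v,z):
    o,d=ray(f,u,v); return o+d*(z-o[2])/d[2]
def tri(rs):
    A=np.zeros((3,3));b=np.zeros(3)
    for o,d in rs:
        P=np.eye(3)-np.outer(d,d);A+=P;b+=P@o
    x=np.linalg.solve(A,b); return x,[np.linalg.norm((np.eye(3)-np.outer(d,d))@(x-o))*1e3 for o,d in rs]
def proj(f,p):
    c=np.array(f['attitude']).reshape(3,3).T@(np.array(p)-np.array(f['xyz']))
    a,b=c[0]/-c[2],-c[1]/-c[2];k=1+f['k1']*(a*a+b*b)
    return f['fx']*a*k+f['cx'],f['fy']*b*k+f['cy']
E
python3 - <<'E'
from h import *
np.set_printoptions(precision=4,suppress=True)
for n in ['scene','side','wrist']:
    f=grab(n,n+'0.png'); print(n,f['fx'],f['k1'],f['xyz'],np.array(f['attitude']).round(3).tolist())
s=readout.get_state();print(s)
import cv2
E
```

```text
scene 389.01529307485936 0.013145374077152263 [0.2567 0.7553 0.5608] [[-0.914, 0.188, -0.36], [-0.406, -0.449, 0.796], [-0.012, 0.874, 0.487]]
side 386.59490539009636 -0.050982833383109036 [0.2167 0.8366 0.4739] [[-0.908, 0.158, -0.388], [-0.419, -0.344, 0.84], [-0.001, 0.925, 0.379]]
wrist 330.92456214590334 -0.03078123026601796 [ 0.3143 -0.6023  0.3722] [[0.358, 0.889, 0.287], [-0.934, 0.342, 0.107], [-0.003, -0.306, 0.952]]
{'time_s': 0.15, 'qpos': array([-77.6364,  16.4448,  90.4036,   0.0014,  73.2598,  -8.5962]), 'joint_vel': array([ 0.0267, -0.0082, -0.2983, -0.0073, -0.0226,  0.0078]), 'effort': array([ -0.0007, -40.6599, -29.3142,  -0.0002,   0.0039,  -0.    ]), 'tcp_pos': array([ 0.2414, -0.6298,  0.2302]), 'tool_rot': array([[ 0.9338,  0.3577, -0.0004],
       [ 0.3577, -0.9338,  0.0019],
       [ 0.0003, -0.0019, -1.    ]]), 'ft_force': array([ 0.4407, -0.1943, -0.404 ]), 'ft_torque': array([-0.0149,  0.0357,  0.0398]), 'grasp_force': 0.0, 'finger_gap': 0.08521064807852287}
```

View pics/scene0.png

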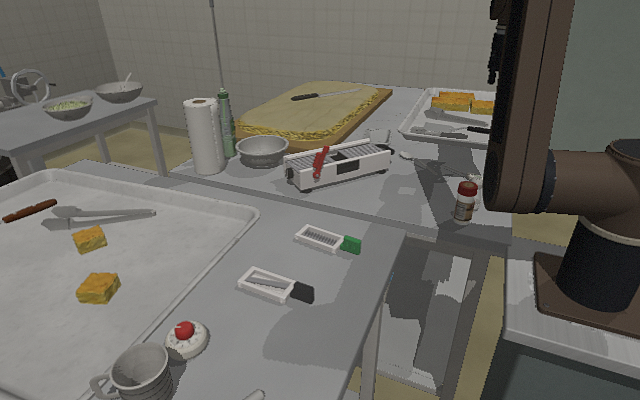

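View pics/side0.png

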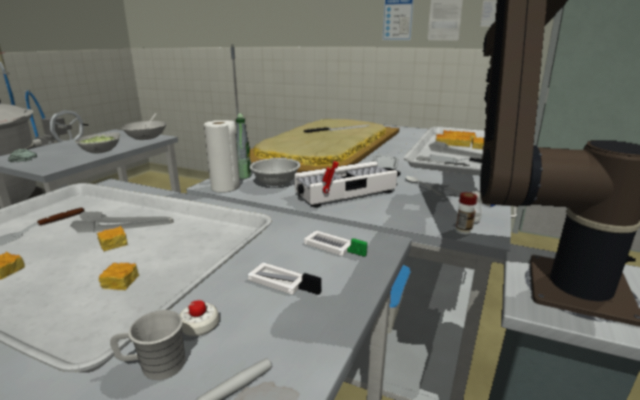

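The scene view shows the comb insert at about (320,238) with its green grip at (351,244), the plain insert at (270,287), and the slicer with its slot at (348,167) and the red lever at (321,160). The side view shows the same things: grip (358,247), slot (357,183).

Run:
```python
from h import *
np.set_printoptions(precision=4,suppress=True)
F={}
for n in ['scene','side']:
    f=F[n]=grab(n); hsv=cv2.cvtColor(f['image'],cv2.COLOR_BGR2HSV)
    g=cv2.inRange(hsv,(50,120,50),(75,255,255)); g[:200]=0; g[270:]=0
    r=cv2.inRange(hsv,(0,150,90),(6,255,255))|cv2.inRange(hsv,(174,150,90),(180,255,255)); r[230:]=0; r[:,:290]=0; r[:,345:]=0
    for k,m in (('g',g),('r',r)):
        c=max(cv2.findContours(m,0,2)[0],key=cv2.contourArea); mm=cv2.moments(c)
        u,v=mm['m10']/mm['m00'],mm['m01']/mm['m00']; F[n+k]=(u,v); p=c[:,0]; top=p[p[:,1].argmin()]; 
        print(n,k,u,v,cv2.boundingRect(c),cv2.contourArea(c),top); F[n+k+'t']=top
print('grip',tri([ray(F[n],*F[n+'g']) for n in ['scene','side']]), onz(F['scene'],*F['sceneg'],0.02), onz(F['side'],*F['sideg'],0.02))
print('levertop',tri([ray(F[n],*F[n+'rt']) for n in ['scene','side']]),onz(F['scene'],*F['scenert'],0.145),onz(F['side'],*F['sidert'],0.145))
print('frame centre',onz(F['scene'],320,238,0.016))
# slicer top corners scene
for uv in [(284,157),(391,148),(348,167)]: print(uv,onz(F['scene'],*uv,0.07))
```

```text
scene g 351.8044444444444 239.12444444444444 (344, 236, 17, 8) 37.5 [345 236]
scene r 319.6112920738328 159.45928338762215 (313, 146, 16, 32) 153.5 [324 146]
side g 357.84313725490193 247.11423699914747 (348, 239, 19, 17) 195.5 [352 239]
side r 328.89226869455 175.25982256020276 (323, 162, 15, 30) 131.5 [334 162]
grip (array([ 0.5102, -0.0347, -0.0352]), [np.float64(1.10723548657952), np.float64(1.107235486579595)]) [0.4858 0.0379 0.02  ] [0.4792 0.0603 0.02  ]
levertop (array([ 0.6536, -0.1967,  0.1409]), [np.float64(1.2784856863235554), np.float64(1.2784856863238225)]) [ 0.6508 -0.1868  0.145 ] [ 0.6471 -0.1845  0.145 ]
frame centre [0.5588 0.0579 0.016 ]
(284, 157) [ 0.8027 -0.2259  0.07  ]
(391, 148) [ 0.5131 -0.4234  0.07  ]
(348, 167) [ 0.5936 -0.2332  0.07  ]
```

```bash
python3 -m handwheel '[[85,[42,-21,-6],0],[85,[42,-21,-6],0],[85,[42,-21,-6],0],[85,[42,-21,-6],0],[85,[42,-21,-6],0],[85,[42,-21,-6],0],[85,[42,-21,-6],0],[85,[42,-21,-6],0],[85,[42,-21,-6],0],[85,[42,-21,-6],0],[85,[0,0,0],0],[85,[0,0,0],0]]'
python3 - <<'E'
from h import *
f=grab('wrist','w1.png'); np.save('w1.npy',f,allow_pickle=True); print(f['xyz'],readout.get_state()['tcp_pos'])
E
```

```text
time_s: 1.45
tcp_pos: [0.5591, -0.2831, 0.2913]
tool_rot: [[0.933, 0.36, -0.0], [0.36, -0.933, -0.0], [-0.0, 0.0, -1.0]]
ft_force: [-0.5, 0.0, -0.8]
finger_gap: 0.0851
grasp_force: 0.0
[ 0.63192439 -0.25508795  0.4333479 ] [ 0.55833437 -0.28397527  0.2909764 ]
```

View pics/w1.png

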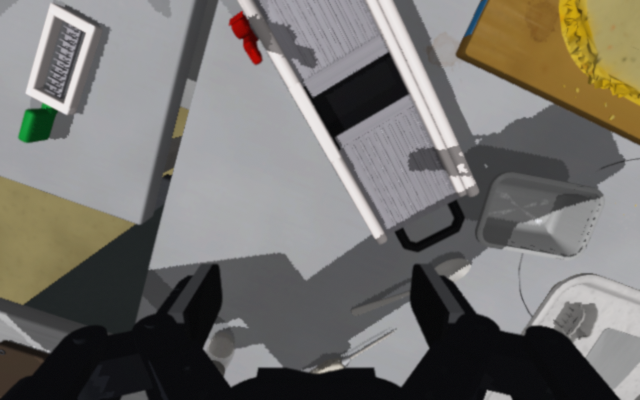

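The wrist view shows the comb insert at upper left with frame corners about (55,4), (96,14), (70,113), (26,99) and its grip at (37,124). The slicer's rails end at (380,240) and (472,190), and the red lever is at (245,37).

```bash
python3 -m handwheel '[[85,[-4,-43,0],0],[85,[-4,-43,0],0],[85,[-4,-43,0],0],[85,[-4,-43,0],0],[85,[-4,-43,0],0],[85,[0,0,0],0],[85,[0,0,0],0]]'
python3 - <<'E'
from h import *
f=grab('wrist','w2.png'); np.save('w2.npy',f,allow_pickle=True); print(f['xyz'],readout.get_state()['tcp_pos'])
E
```

```text
time_s: 2.2
tcp_pos: [0.4623, -0.091, 0.2914]
tool_rot: [[0.934, 0.357, 0.001], [0.357, -0.934, -0.001], [0.0, 0.001, -1.0]]
ft_force: [0.8, -0.1, -0.2]
finger_gap: 0.0849
grasp_force: 0.0
[ 0.53517812 -0.06320666  0.43349842] [ 0.4627767  -0.09155071  0.2914066 ]
```

View pics/w2.png

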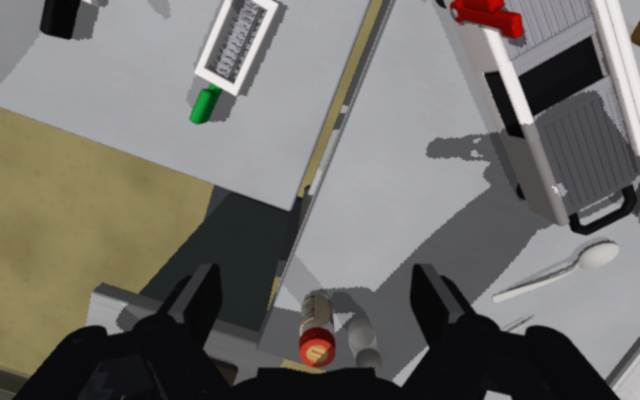

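The second wrist view shows the frame's rear corners near (196,76) and (238,93), the green grip from (219,87) to (200,122), the slicer's mouth at (487,75) to (522,135) and the lever top at (490,15). I'll zoom in on both views.

Run:
```python
import cv2,numpy as np
a=cv2.imread('pics/w1.png');b=cv2.imread('pics/w2.png')
L=a[0:250,220:480]; R=b[0:240,430:640]
z=lambda i,s:cv2.resize(i,None,fx=s,fy=s,interpolation=cv2.INTER_CUBIC)
L=z(L,1.6);R=z(R,1.9)
o=np.zeros((600,800,3),np.uint8);o[:L.shape[0],:L.shape[1]]=L;w=min(R.shape[1],800-L.shape[1]);o[:R.shape[0],L.shape[1]:L.shape[1]+w]=R[:,:w]
print(L.shape,R.shape)
I=z(b[0:130,180:290],1.4);o[460-42:600,420:420+I.shape[1]]=I[:182] if False else cv2.resize(I,(I.shape[1],182))
cv2.imwrite('pics/z.png',o[:470])
def hsvm(i,box,lo,hi):
    m=cv2.inRange(cv2.cvtColor(i,cv2.COLOR_BGR2HSV),lo,hi);k=np.zeros_like(m);x,y,w,h=box;k[y:y+h,x:x+w]=m[y:y+h,x:x+w]
    c=max(cv2.findContours(k,0,2)[0],key=cv2.contourArea);return c
for i,bg,bw in ((a,(0,90,80,70),(20,0,85,120)),(b,(180,70,60,70),(185,0,100,100))):
    g=hsvm(i,bg,(50,120,30),(80,255,255)); print('grip',cv2.minAreaRect(g),cv2.contourArea(g))
    w=hsvm(i,bw,(0,0,200),(180,25,255)); print('frame',cv2.minAreaRect(w),cv2.boxPoints(cv2.minAreaRect(w)).round(1).tolist())
```

```text
(400, 416, 3) (456, 399, 3)
grip ((36.70000076293945, 123.39999389648438), (29.409177780151367, 41.42583465576172), 18.43494987487793) 924.5
frame ((58.329185485839844, 58.44661331176758), (49.215370178222656, 100.16072845458984), 17.35402488708496) [[19.899999618530273, 98.9000015258789], [49.79999923706055, 3.299999952316284], [96.80000305175781, 18.0], [66.9000015258789, 113.5999984741211]]
grip ((204.5650634765625, 103.75685119628906), (18.37285041809082, 42.12513732910156), 24.443954467773438) 637.0
frame ((233.96937561035156, 38.66083526611328), (49.71527099609375, 101.26848602294922), 24.820541381835938) [[190.1999969482422, 74.19999694824219], [232.6999969482422, -17.700000762939453], [277.79998779296875, 3.0999999046325684], [235.3000030517578, 95.0999984741211]]
```

View pics/z.png

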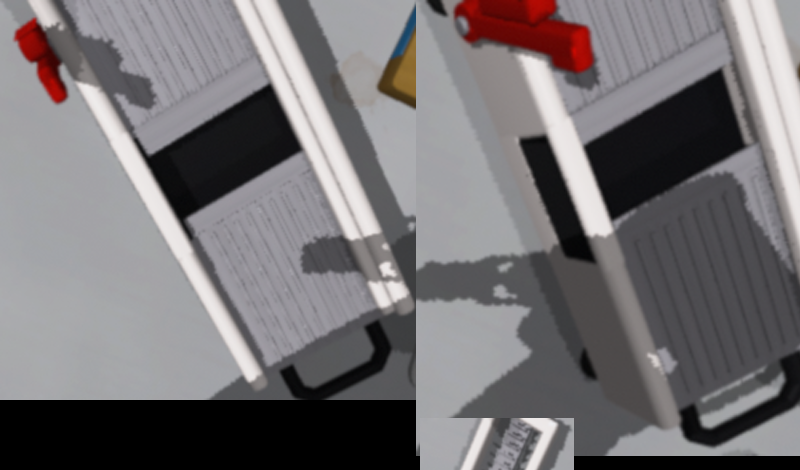

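The zoom gives the near rail's end corner at w1 (380,242) and w2 (561,225). The lower edge of the mouth runs in w2 from (484,74) to (508,134).

Run:
```python
from h import *
np.set_printoptions(precision=4,suppress=True)
a=np.load('w1.npy',allow_pickle=True).item();b=np.load('w2.npy',allow_pickle=True).item()
print('rail outer',tri([ray(a,379.5,242.5),ray(b,561,225)]),'inner',tri([ray(a,385.6,237.5),ray(b,569,221)]))
print('railend z.08',onz(a,379.5,242.5,.08),onz(b,561,225,.08))
print('deck gap corner (upper near rail)', )
m1=onz(b,484.2,73.7,.042);m2=onz(b,508.4,134.2,.042);d=m1-m2;print('mouth',m1,m2,np.linalg.norm(d),(m1+m2)/2,'ydir deg',np.degrees(np.arctan2(d[1],d[0])))
# rail line directions from w2 outer rail edge top
for f,p,q in ((a,(220+130/1.6,130/1.6),(220+245/1.6,375/1.6)),(b,(430+(530-416)/1.9,90/1.9),(430+(650-416)/1.9,400/1.9))):
    P,Q=onz(f,*p,.08),onz(f,*q,.08);print('rail dir',np.degrees(np.arctan2(*(P-Q)[1::-1])),P,Q)
g=tri([ray(a,36.7,123.4),ray(b,204.6,103.8)]);print('grip',g)
for f,c in ((a,[(19.9,98.9),(66.9,113.6),(49.8,3.3),(96.8,18)]),(b,[(190.2,74.2),(235.3,95.1)])):
    P=[onz(f,*u,.016) for u in c];print('frame',np.array(P)); 
    d=P[1]-P[0];print(np.linalg.norm(d),'nose dir',np.degrees(np.arctan2(d[1],d[0]))+90)
```

```text
rail outer (array([ 0.5061, -0.3844,  0.0765]), [np.float64(0.06845078958849561), np.float64(0.06845078958861292)]) inner (array([ 0.5146, -0.388 ,  0.0788]), [np.float64(0.7864425995234597), np.float64(0.7864425995234239)])
railend z.08 [ 0.5074 -0.3831  0.08  ] [ 0.5063 -0.3813  0.08  ]
deck gap corner (upper near rail)
mouth [ 0.6267 -0.23    0.042 ] [ 0.5784 -0.2901  0.042 ] 0.0770707396251105 [ 0.6025 -0.26    0.042 ] ydir deg 51.21206101757079
rail dir 47.03309921835519 [ 0.6406 -0.2361  0.08  ] [ 0.5141 -0.3719  0.08  ]
rail dir 51.4881817628369 [ 0.6416 -0.2072  0.08  ] [ 0.5182 -0.3623  0.08  ]
grip (array([0.4804, 0.0582, 0.0213]), [np.float64(0.3898079378217633), np.float64(0.3898079378217773)])
frame [[0.5008 0.0863 0.016 ]
 [0.5039 0.0269 0.016 ]
 [0.6204 0.0658 0.016 ]
 [0.6238 0.0109 0.016 ]]
0.05948204127623333 nose dir 3.0108148417283616
frame [[0.5068 0.0852 0.016 ]
 [0.5029 0.0279 0.016 ]]
0.05742464428184184 nose dir -3.856559942973618
```

```bash
python3 -m handwheel '[[70,[17,-34,0],0],[70,[17,-34,0],0],[70,[17,-34,0],0],[70,[17,-34,0],0],[50,[0,0,40],7.35],[50,[0,0,40],7.35],[50,[0,0,40],7.35],[50,[0,0,40],7.35],[50,[0,0,0],0],[50,[0,0,0],0]]' 60
python3 - <<'E'
from h import *
np.set_printoptions(precision=4,suppress=True)
f=grab('wrist','w3.png'); np.save('w3.npy',f,allow_pickle=True); s=readout.get_state();print(f['xyz'],s['tcp_pos'],np.degrees(np.arctan2(s['tool_rot'][1,0],s['tool_rot'][0,0])))
E
```

```text
time_s: 3.25
tcp_pos: [0.4784, 0.0599, 0.1313]
tool_rot: [[0.989, -0.146, -0.001], [-0.146, -0.989, -0.0], [-0.001, 0.0, -1.0]]
ft_force: [-0.3, 0.5, 0.6]
finger_gap: 0.0499
grasp_force: 0.0
[0.5558 0.048  0.2733] [0.4796 0.0599 0.133 ] -8.400707503732468
```

View pics/w3.png

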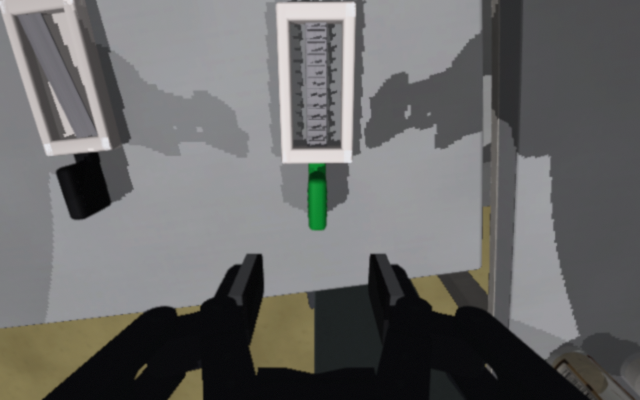

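The grip is at (317,205), centred between the fingers, and the frame's rear edge runs from (283,162) to (352,161), square to the tool.

Run:
```python
from h import *
np.set_printoptions(precision=4,suppress=True)
f=np.load('w3.npy',allow_pickle=True).item();t=np.radians(-8.4);R=np.array([[np.cos(t),np.sin(t)],[np.sin(t),-np.cos(t)]])
T=np.array([.4796,.0599])
for n,u,v,z in [('rearL',283,162,.016),('rearR',352,161,.016),('noseL',277,4,.016),('noseR',355,3,.016),('gripRearTop',317,221,.039),('gripRearTop2',317,228,.039)]:
    p=onz(f,u,v,z);print(n,p,'tool',(R.T@(p[:2]-T))*1e3)
```

```text
rearL [0.5107 0.0807 0.016 ] tool [ 27.7421 -25.1012]
rearR [0.5036 0.0269 0.016 ] tool [28.5701 29.1225]
noseL [0.6203 0.0656 0.016 ] tool [138.3415 -26.1874]
noseR [0.6131 0.0122 0.016 ] tool [138.9902  27.6711]
gripRearTop [0.4665 0.0602 0.039 ] tool [-13.0119   1.6183]
gripRearTop2 [0.4608 0.061  0.039 ] tool [-18.7269   1.6286]
```

```bash
python3 -m handwheel '[[50,[0,1,40],0],[50,[0,0,40],0],[50,[0,0,25],0],[50,[0,0,16],0],[50,[0,0,0],0],[8,[0,0,0],0],[8,[0,0,0],0],[8,[0,0,0],0],[8,[0,0,0],0],[8,[0,0,0],0]]' 60
```

```text
time_s: 4.3
tcp_pos: [0.4798, 0.0597, 0.0127]
tool_rot: [[0.989, -0.147, 0.004], [-0.147, -0.989, -0.001], [0.004, -0.0, -1.0]]
ft_force: [-1.2, -1.0, 7.0]
finger_gap: 0.0132
grasp_force: 61.1
```

```bash
python3 -m handwheel '[[8,[0,0,-20],0],[8,[0,0,-30],0],[8,[0,0,-30],0],[8,[0,0,-30],0],[8,[0,0,0],0]]'
python3 - <<'E'
from h import *
np.set_printoptions(precision=4,suppress=True)
s=readout.get_state();b=np.load('w2.npy',allow_pickle=True).item();f=grab('scene','s2.png');w=grab('wrist','w4.png')
for z in (.06,.08,.1): print('cap w2',onz(b,317,348,z))
print('cap tri',tri([ray(b,317,348),ray(f,467,187)]),'base',onz(f,464,220,.004), s['ft_force'],s['tcp_pos'])
E
```

```text
time_s: 4.8
tcp_pos: [0.481, 0.0598, 0.1255]
tool_rot: [[0.989, -0.146, 0.01], [-0.146, -0.989, -0.001], [0.01, -0.001, -1.0]]
ft_force: [0.7, -0.6, 0.4]
finger_gap: 0.0131
grasp_force: 60.1
cap w2 [ 0.2261 -0.1837  0.06  ]
cap w2 [ 0.2427 -0.1772  0.08  ]
cap w2 [ 0.2592 -0.1708  0.1   ]
cap tri (array([ 0.2617, -0.1698,  0.1029]), [np.float64(0.09399721569221069), np.float64(0.09399721569225628)]) base [ 0.2531 -0.1769  0.004 ] [ 0.6655 -0.6385  0.4313] [0.481  0.0598 0.1255]
```

View pics/w4.png

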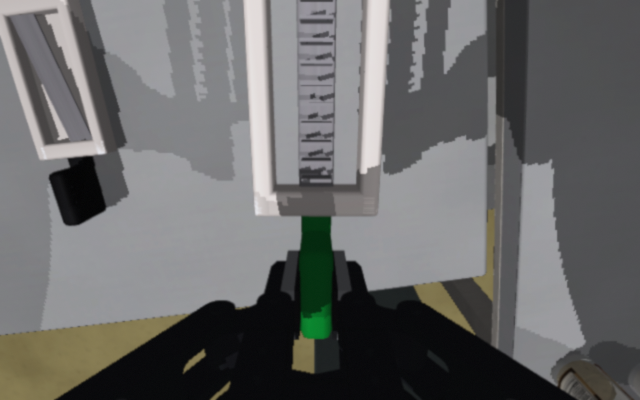

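The insert is held straight and level in the fingers, frame at (317,190) and grip at (316,280). I'll refine the slicer's yaw from the rails while the arm holds still.

Run:
```python
from h import *
np.set_printoptions(precision=4,suppress=True)
for n,boxes in (('w1',[(300,100,95,150),(375,0,110,200)]),('w2',[(470,20,110,160),(590,0,50,150)])):
    f=np.load(n+'.npy',allow_pickle=True).item();hsv=cv2.cvtColor(f['image'],cv2.COLOR_BGR2HSV)
    m=cv2.inRange(hsv,(0,0,200),(180,30,255))
    for x,y,w,h in boxes:
        k=np.zeros_like(m);k[y:y+h,x:x+w]=m[y:y+h,x:x+w]
        k=cv2.morphologyEx(k,cv2.MORPH_OPEN,np.ones((3,3)))
        c=max(cv2.findContours(k,0,2)[0],key=cv2.contourArea);k[:]=0;cv2.drawContours(k,[c],-1,255,-1)
        for side in (0,1):
            P=[]
            for r in range(y+2,y+h):
                q=np.where(k[r])[0]
                if len(q)>3: P.append(onz(f,q[0]-.5 if side==0 else q[-1]+.5,r,.08)[:2])
            P=np.array(P,np.float32); v=cv2.fitLine(P,cv2.DIST_HUBER,0,.001,.001).ravel(); v=v if v[1]>0 else np.r_[-v[:2],v[2:]]
            print(n,'L' if side==0 else 'R',len(P),np.degrees(np.arctan2(v[1],v[0])),'pt',v[2:], 'offset along slicer x', (v[2]*.772-v[3]*.636)*1e3)
f=np.load('w2.npy',allow_pickle=True).item()
# dark mouth in w2: contour
```

```text
w1 L 135 51.63489 pt [ 0.5856 -0.2811] offset along slicer x 630.8534
w1 R 135 50.68206 pt [ 0.587  -0.2969] offset along slicer x 641.96063
w1 L 145 51.39421 pt [ 0.6868 -0.3393] offset along slicer x 746.0274
w1 R 145 51.45638 pt [ 0.6973 -0.3426] offset along slicer x 756.20044
w2 L 94 51.21157 pt [ 0.6184 -0.2375] offset along slicer x 628.4546
w2 R 94 52.51991 pt [ 0.627  -0.2457] offset along slicer x 640.2575
w2 L 141 51.349396 pt [ 0.6698 -0.3421] offset along slicer x 734.6931
w2 R 141 45.043297 pt [ 0.6773 -0.3602] offset along slicer x 751.92865
```

```bash
python3 -m handwheel '[[8,[0,0,0],7.55],[8,[0,0,0],7.55],[8,[0,0,0],7.55],[8,[0,0,0],7.55],[8,[24.5,34.7,0],0],[8,[24.5,34.7,0],0],[8,[24.5,34.7,0],0],[8,[24.5,34.7,0],0],[8,[24.5,34.7,0],0],[8,[0,0,30],0],[8,[0,0,33],0],[8,[0,0,0],0],[8,[0,0,0],0]]'
python3 - <<'E'
from h import *
np.set_printoptions(precision=4,suppress=True)
s=readout.get_state();a=grab('scene');b=grab('side');np.save('a.npy',a);np.save('b.npy',b)
print(s['tcp_pos'],np.degrees(np.arctan2(s['tool_rot'][1,0],s['tool_rot'][0,0])),s['ft_force'])
z=lambda i,s:cv2.resize(i,None,fx=s,fy=s,interpolation=cv2.INTER_CUBIC)
cv2.imwrite('pics/ab.png',np.vstack([z(a['image'][115:215,260:460],4)[:300],z(b['image'][135:210,260:460],4)]))
E
```

```text
time_s: 6.2
tcp_pos: [0.4636, -0.1511, 0.0557]
tool_rot: [[0.781, -0.624, -0.004], [-0.624, -0.781, 0.002], [-0.005, 0.001, -1.0]]
ft_force: [0.2, -0.1, -1.1]
finger_gap: 0.0128
grasp_force: 59.9
[ 0.4636 -0.1511  0.0557] -38.634593567322135 [ 0.2341 -0.1136 -1.1231]
```

View pics/ab.png

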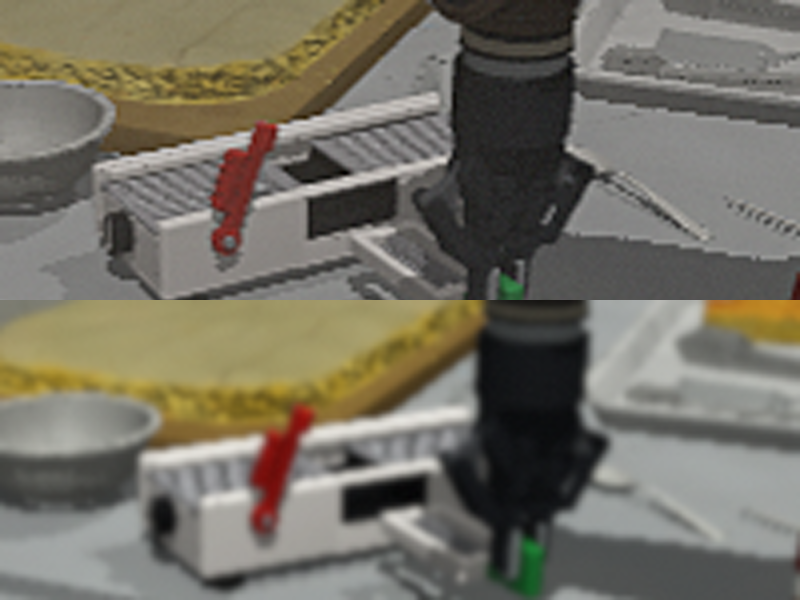

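The scene crop shows the lever hinge at (317,175), the mouth's corners at about (337,164), (337,174.5), (359,159.5) and (359,169.5), and the insert's left nose corner at (348,173) just before the mouth. It looks well lined up.

Run:
```python
from h import *
np.set_printoptions(precision=1,suppress=True)
a=np.load('a.npy',allow_pickle=True).item();b=np.load('b.npy',allow_pickle=True).item()
X=np.array([.7815,-.6239,0]);Y=np.array([.6239,.7815,0]);M=np.array([.6029,-.2593,.048]);O=M+.066*X-[0,0,.044]
A=lambda x,y:(260+x/4,115+y/4);B=lambda x,y:(260+x/4,135+(y-300)/4)
def sl(p): d=p-O; return np.array([d@X,d@Y,d[2]])*1e3
print('hinge tri',tri([ray(a,*A(227,241)),ray(b,*B(262,522))])[1], sl(tri([ray(a,*A(227,241)),ray(b,*B(262,522))])[0]),'want -77 112 57')
print('hinge A,B at z',sl(onz(a,*A(227,241),.061)),sl(onz(b,*B(262,522),.061)))
print('tip',sl(tri([ray(a,*A(265,122)),ray(b,*B(303,405))])[0]))
for n,p,q,z in (('TL',(308,197),(343,490),.073),('BL',(308,238),(343,521),.042),('TR',(397,178),(425,472),.073),('BR',(397,218),(425,503),.042)):
    print(n,sl(onz(a,*A(*p),z)),sl(onz(b,*B(*q),z)))
T=np.array([.4636,-.1511,.0557])
print('noseL tri',sl(tri([ray(a,*A(352,233)),ray(b,*B(385,515))])[0]),'pred',sl(T+.142*X+.028*Y+[0,0,.003]),'A at z',sl(onz(a,*A(352,233),.059)),sl(onz(b,*B(385,515),.059)),'tcp',sl(T))
print(proj(a,T+.142*X+.028*Y+[0,0,.003]),A(352,233),proj(b,T+.142*X+.028*Y+[0,0,.003]),B(385,515))
```

```text
hinge tri [np.float64(0.6613493855469589), np.float64(0.6613493855466335)] [-59.1 103.6  46.9] want -77 112 57
hinge A,B at z [-77.3 112.4  57. ] [-82.5 116.4  57. ]
tip [-75.4  79.4 141.7]
TL [-62.8  36.5  69. ] [-76.7  43.   69. ]
BL [-68.3  39.1  38. ] [-64.7  35.3  38. ]
TR [-65.9 -40.1  69. ] [-68.9 -37.   69. ]
BR [-71.3 -38.2  38. ] [-58.8 -45.1  38. ]
noseL tri [-106.6   23.8   55. ] pred [-100.4   25.6   54.7] A at z [-106.2   24.5   55. ] [-106.8   22.9   55. ] tcp [-242.4   -2.4   51.7]
(np.float64(346.6156731964478), np.float64(172.65792353225112)) (348.0, 173.25) (np.float64(354.39290058578496), np.float64(188.33363407477063)) (356.25, 188.75)
```

```bash
python3 -m handwheel '[[8,[0,-2.5,-6],0],[8,[0,0,0],0],[8,[12,0,0],0],[8,[12,0,0],0],[8,[12,0,0],0],[8,[8,0,0],0],[8,[0,0,0],0]]'
```

```text
time_s: 7.0
tcp_pos: [0.502, -0.1786, 0.0633]
tool_rot: [[0.781, -0.625, 0.0], [-0.625, -0.781, -0.0], [0.0, -0.0, -1.0]]
ft_force: [-0.1, 0.4, -0.9]
finger_gap: 0.0129
grasp_force: 59.9
```

```bash
python3 -m handwheel '[[8,[0,0,1.5],0],[8,[4,0,0],0],[8,[4,0,0],0],[8,[5,0,0],0],[8,[5,0,0],0],[8,[0,0,0],0]]'
```

```text
time_s: 7.6
tcp_pos: [0.5158, -0.1895, 0.0621]
tool_rot: [[0.781, -0.625, 0.001], [-0.625, -0.781, -0.001], [0.001, -0.0, -1.0]]
ft_force: [-0.4, -0.8, -0.5]
finger_gap: 0.0126
grasp_force: 60.0
```

```bash
python3 -m handwheel '[[8,[6,0,0],0],[8,[6,0,0],0],[8,[6,0,0],0],[8,[6,0,0],0],[8,[6,0,0],0],[8,[0,0,0],0]]'
```

```text
time_s: 8.2
tcp_pos: [0.5392, -0.2082, 0.062]
tool_rot: [[0.781, -0.625, 0.001], [-0.625, -0.781, -0.001], [0.001, -0.0, -1.0]]
ft_force: [0.5, -0.2, -1.1]
finger_gap: 0.013
grasp_force: 60.0
```

```bash
python3 -m handwheel '[[8,[6,0,0],0],[8,[6,0,0],0],[8,[6,0,0],0],[8,[6,0,0],0],[8,[6,0,0],0],[8,[6,0,0],0],[8,[6,0,0],0],[8,[0,0,0],0]]'
```

```text
time_s: 9.0
tcp_pos: [0.572, -0.2344, 0.062]
tool_rot: [[0.781, -0.625, 0.001], [-0.625, -0.781, -0.0], [0.001, -0.0, -1.0]]
ft_force: [-0.5, -0.3, -1.1]
finger_gap: 0.0127
grasp_force: 60.0
```

```bash
python3 -m handwheel '[[8,[2,0,0],0],[8,[2,0,0],0],[8,[2,0,0],0],[8,[2,0,0],0],[8,[0,0,0],0]]'
```

```text
time_s: 9.5
tcp_pos: [0.5777, -0.2389, 0.0619]
tool_rot: [[0.781, -0.624, 0.0], [-0.624, -0.781, -0.0], [0.0, 0.0, -1.0]]
ft_force: [-0.4, -0.1, -1.2]
finger_gap: 0.013
grasp_force: 60.0
```

```bash
python3 -m handwheel '[[8,[1.5,0,0],0],[8,[1.5,0,0],0],[8,[1,0,0],0],[8,[0,0,0],0]]'; python3 -m handwheel '[[8,[1,0,0],0],[8,[1,0,0],0],[8,[0,0,0],0]]'
```

```text
time_s: 9.9
tcp_pos: [0.5808, -0.2414, 0.0619]
tool_rot: [[0.781, -0.624, 0.0], [-0.624, -0.781, -0.0], [0.0, -0.0, -1.0]]
ft_force: [-0.1, 0.3, -0.9]
finger_gap: 0.0128
grasp_force: 60.0
time_s: 10.2
tcp_pos: [0.5823, -0.2426, 0.0619]
tool_rot: [[0.781, -0.625, 0.0], [-0.625, -0.781, -0.0], [0.0, -0.0, -1.0]]
ft_force: [-0.0, -0.1, -1.4]
finger_gap: 0.0133
grasp_force: 60.0
```

```bash
for i in 1 2 3; do :; done; python3 -m handwheel '[[8,[1,0,0],0],[8,[1,0,0],0],[8,[0,0,0],0]]'; python3 -m handwheel '[[8,[1,0,0],0],[8,[1,0,0],0],[8,[0,0,0],0]]'
```

```text
time_s: 10.5
tcp_pos: [0.5833, -0.2434, 0.0616]
tool_rot: [[0.781, -0.624, -0.001], [-0.624, -0.781, 0.001], [-0.002, 0.0, -1.0]]
ft_force: [-2.1, 1.4, 0.1]
finger_gap: 0.013
grasp_force: 60.1
time_s: 10.8
tcp_pos: [0.5832, -0.2434, 0.0614]
tool_rot: [[0.781, -0.624, -0.006], [-0.624, -0.781, 0.004], [-0.007, 0.001, -1.0]]
ft_force: [-8.0, 5.4, 4.5]
finger_gap: 0.013
grasp_force: 60.8
```

Contact is about 10 N with the TCP 25 mm outside the mouth, as expected at home. I'll release, lift clear and check.

```bash
python3 -m handwheel '[[40,[0,0,0],0],[40,[0,0,0],0],[40,[0,0,0],0],[40,[0,0,-20],0],[40,[0,0,-40],0],[0,[0,0,-45],0],[0,[0,0,0],0],[0,[0,0,0],0]]'
python3 - <<'E'
from h import *
np.set_printoptions(precision=1,suppress=True)
s=readout.get_state();a=grab('scene');w=grab('wrist','w5.png');np.save('w5.npy',w);np.save('a5.npy',a)
print(s['tcp_pos']*1e3,s['ft_force'])
z=lambda i,s:cv2.resize(i,None,fx=s,fy=s,interpolation=cv2.INTER_CUBIC)
o=np.zeros((600,640,3),np.uint8);o[:400]=w['image'];o[400:]=z(a['image'][125:192,250:463],3)[:200,:640][:, :640] if False else cv2.resize(a['image'][125:192,250:463],(640,200))
cv2.imwrite('pics/c5.png',o)
X=np.array([.7815,-.6239,0]);Y=np.array([.6239,.7815,0]);M=np.array([.6029,-.2593,.048]);O=M+.066*X-[0,0,.044]
for u,v in ((237,145),(288,140),(262,165)):
    d=onz(a,u,v,.05)-O;print('bowl',d@X*1e3,d@Y*1e3)
E
```

```text
time_s: 11.6
tcp_pos: [0.5866, -0.2459, 0.1693]
tool_rot: [[0.781, -0.624, 0.004], [-0.624, -0.781, -0.003], [0.005, -0.001, -1.0]]
ft_force: [-0.2, 0.0, -1.0]
finger_gap: 0.0
grasp_force: 0.0
[ 586.6 -245.9  169.3] [-0.2  0.  -1. ]
bowl 286.99408912138546 235.96413734241534
bowl 243.60564999017248 60.24807416131996
bowl 88.19193796841299 218.37289622019355
```

View pics/c5.png

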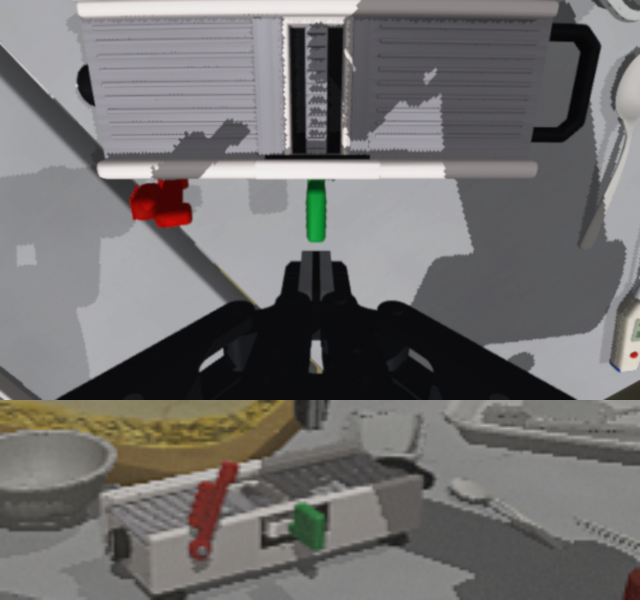

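The insert sits in the slot, centred, with only its green grip out (316,210), and the lever is still raised at (160,205). Now I'll take the shut fingers to the lever's hinge side.

```bash
python3 -m handwheel '[[0,[2.5,-37.5,0],0],[0,[2.5,-37.5,0],0],[0,[2.5,-37.5,0],0],[0,[2.5,-37.5,0],0],[0,[0,0,0],0],[0,[0,0,30],0],[0,[0,0,30],0],[0,[0,0,0],0],[0,[0,0,0],0]]'
```

```text
time_s: 12.6
tcp_pos: [0.6854, -0.1342, 0.1049]
tool_rot: [[0.781, -0.625, -0.004], [-0.625, -0.781, 0.001], [-0.004, 0.001, -1.0]]
ft_force: [0.2, 0.1, 0.8]
finger_gap: -0.0
grasp_force: 0.0
```

```bash
python3 -m handwheel '[[0,[2,8,-3],0],[0,[0,8,0],0],[0,[0,8,0],0],[0,[0,8,0],0],[0,[0,8,0],0],[0,[0,8,0],0],[0,[0,8,0],0],[0,[0,8,0],0],[0,[0,8,0],0],[0,[0,0,0],0]]'
python3 - <<'E'
from h import *
w=grab('scene');cv2.imwrite('pics/c6.png',cv2.resize(w['image'][115:205,250:430],None,fx=3,fy=3,interpolation=2))
E
```

```text
time_s: 13.6
tcp_pos: [0.6426, -0.1926, 0.1097]
tool_rot: [[0.78, -0.625, -0.001], [-0.625, -0.78, -0.0], [-0.001, 0.001, -1.0]]
ft_force: [-0.2, 0.2, -0.3]
finger_gap: 0.0
grasp_force: 0.0
```

View pics/c6.png

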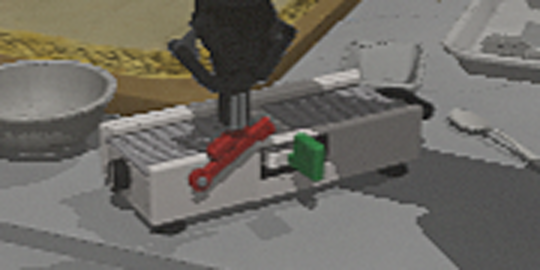

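The lever has been tipped to about 0.6 rad, with the fingers just behind its thumb rest at (235,125) in the crop. Next I'll lift over it and press down.

```bash
python3 -m handwheel '[[0,[0,0,-18],0],[0,[0,10,0],0],[0,[0,0,10],0],[0,[0,0,8],0],[0,[0,0,6],0],[0,[0,0,6],0],[0,[0,0,6],0],[0,[0,0,6],0],[0,[0,0,3],0],[0,[0,0,0],0]]'
```

```text
time_s: 14.65
tcp_pos: [0.6371, -0.1992, 0.0824]
tool_rot: [[0.781, -0.625, -0.0], [-0.625, -0.781, 0.001], [-0.001, -0.0, -1.0]]
ft_force: [0.0, 0.2, -0.3]
finger_gap: 0.0001
grasp_force: 0.0
```

```bash
python3 -m handwheel '[[0,[0,0,1],0],[0,[0,0,1],0],[0,[0,0,0],0]]'; python3 -m handwheel '[[0,[0,0,1],0],[0,[0,0,0],0]]'
```

```text
time_s: 14.95
tcp_pos: [0.6374, -0.1992, 0.082]
tool_rot: [[0.781, -0.624, 0.0], [-0.624, -0.781, 0.0], [-0.0, -0.0, -1.0]]
ft_force: [-2.6, 1.1, 5.9]
finger_gap: 0.0001
grasp_force: 2.6
time_s: 15.15
tcp_pos: [0.6374, -0.1993, 0.0819]
tool_rot: [[0.781, -0.624, -0.0], [-0.624, -0.781, 0.0], [-0.0, -0.0, -1.0]]
ft_force: [-3.7, 1.5, 9.1]
finger_gap: 0.0003
grasp_force: 4.2
```

The fingers stop at z = 0.082, the thumb rest's height when the lever is down. I'll lift and look.

```bash
python3 -m handwheel '[[0,[0,0,-15],0],[0,[-10,0,-40],0],[0,[-20,20,-40],0],[0,[-20,20,-30],0],[0,[-20,20,0],0],[0,[0,0,0],0],[0,[0,0,0],0]]'
python3 - <<'E'
from h import *
w=grab('wrist');a=grab('scene')
o=np.zeros((600,640,3),np.uint8);o[:330]=w['image'][:330];o[330:]=cv2.resize(a['image'][130:200,250:416],(640,270),interpolation=2)
cv2.imwrite('pics/c7.png',o)
X=np.array([.7815,-.6239,0]);Y=np.array([.6239,.7815,0]);M=np.array([.6029,-.2593,.048]);O=M+.066*X-[0,0,.044]
P=lambda x,y,z:O+x*1e-3*X+y*1e-3*Y+[0,0,z*1e-3]
for n,p in (('hinge',(-77,112,57)),('tip down',(-77,22,64))): print(n,np.round(proj(w,P(*p))),np.round(proj(a,P(*p)),1), 'crop',np.round((np.array(proj(a,P(*p)))-[250,130])*3.855+[0,330]))
E
```

```text
time_s: 15.85
tcp_pos: [0.545, -0.2025, 0.2052]
tool_rot: [[0.781, -0.625, 0.001], [-0.625, -0.781, -0.0], [0.001, -0.001, -1.0]]
ft_force: [0.3, 0.3, 0.7]
finger_gap: 0.0
grasp_force: 0.0
hinge [191. 108.] [316.8 175.2] crop [258. 504.]
tip down [298. 108.] [343.6 166.5] crop [361. 471.]
```

View pics/c7.png

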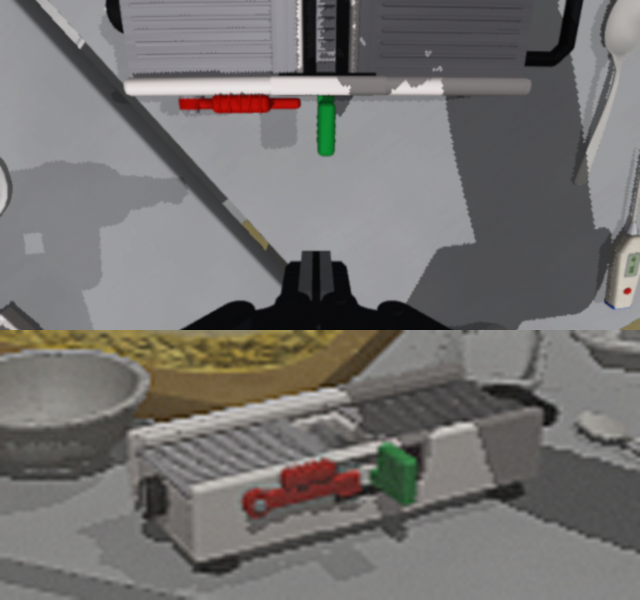

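The lever lies level across the mouth, with its hinge at (258,504) and its tip at about (361,478) in the crop, where I predicted it. The insert is home behind it and the robot is clear.

```bash
python3 -c "
from workcell import finish_job
print(finish_job())"
```

```text
the job is handed in; nothing more can be done
None
```

The comb insert is in the slot against its inner end, the red lever is down across it, the other insert was left where it lay, and the job was handed in at about 16 s of the 54 s allowed; the verdict was not shown.

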